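# Shut a vial, draw it from its rack and hold it up tipped to show its foot code

## Robot

A 7-joint arm with a two-finger parallel gripper is mounted at the origin on a cart in front of the work surface, level with it; the furniture and walls round the work are solid. World frame = base frame: x ahead of the robot, y to its left, z up, the work surface at z = 0. Lengths are in m, angles in rad, forces in N, time in s.
With the tool pointing down it reaches from about 0.425 to 0.825 m from the base axis. Payload 3.6 kg.
Tool frame: the origin (TCP) lies where the fingers leave the gripper's body, on its centre line; the fingertips stand 73 mm ahead of it and the grasp point (between the pads) lies 54 mm ahead of it; x points along the fingers, y is the direction in which the jaws open and shut, and the axes are right-handed (so a half turn about x gives the same grasp; the last joint's range is limited). The gripper opens to 85 mm and grips with 20 to 120 N. Pads are 22 mm wide; open, the fingers measure 114 mm over their backs; the gripper's body (76 mm by 85 mm) begins 54 mm behind the grasp point. The pads swing forward as they close: fully open they stand 13 mm farther back than shut.
Start: joints at [-1.278, 0.615, -0.013, 1.423, 0.008, 1.103, -0.04], TCP at [0.204, 0.617, 0.304] pointing down, gripper open.
Joint ranges: [-3.12, 3.12], [-0.3, 2.06], [-1.34, 1.32], [0.26, 2.42], [-1.36, 4.5], [0.01, 1.98], [-2.84, 2.84]. Speed limits (rad/s): [2.79, 2.79, 3.14, 3.14, 3.14, 3.14, 3.14].

## Interface

Orientations are given as a unit quaternion [x, y, z, w].
In Python, from station import arm, snapshot, camera_info, ticket gives the robot as it stands. Calls block until the motion is done:
- arm.movep(position, orientation): joint-space move of the TCP to a pose.
- arm.line_to(position, velocity=0.15, ori=None): straight line of the TCP; ori=None keeps the orientation; velocity is the mean speed in m/s.
- arm.move_j(angles): joint-space move.
- arm.move_gripper(opening, effort=None): opening from 0.0 (shut) to 1.0 (fully open); effort is the grip in N (None keeps the last); returns when the fingers have stopped.
- arm.pause(seconds).
- arm.ik(position, orientation): joint angles nearest the present ones, or None.
- snapshot(name): name is "side" or "top" or "wrist"; returns the picture (480x640x3 uint8, blue, green, red); there is no depth.
- camera_info(name): a dict with "fx", "fy", "cx", "cy" (pixels), "dist_coeffs" ([k1, k2, p1, p2, k3] as OpenCV has them; the pictures are not rectified), "R" (3x3) and "t" (3): a world point X has camera coordinates R X + t; the wrist camera has in their place "T_tool_cam" (4x4, takes a point from camera to tool coordinates, whose origin is the TCP and whose axes are the tool frame's). Camera axes: x right, y down, z forward; pixel columns grow to the right and rows downward; lengths in m; the calibration is good to about 2 mm. A picture is of the moment at which its call begins: read the wrist's pose just before it. camera_info takes no time and is no camera call.
A pose or a line that the arm cannot do raises arm.MotionError and nothing moves.
- ticket.finish_job(): hands the job in, once; it reports no verdict.
Readings, each from a call of its own:
- arm.read_time(): time.
- arm.read_joint_positions(): joint angles.
- arm.read_dq(): joint speeds.
- arm.read_effort(): joint torques, N m.
- arm.read_tool_pos(): TCP position.
- arm.read_eef_rot(): TCP orientation.
- arm.read_ft_force(): force on the tool from outside, world axes, zero at the start.
- arm.read_wrist_torque(): the same for the moment, N m.
- arm.read_opening(): opening from 0.0 (shut) to 1.0 (fully open).
Only numpy, scipy, OpenCV 4.12 (cv2) and the standard library are available. Lean on these libraries where they do the work, as an engineer would, in place of code of your own. Each camera call takes 0.05 s, during which the arm holds its last target.

## Task

One vial in the blue rack stands open: swing its hinged orange cap over and press it fully shut while the vial still sits in the rack, then draw that vial out and tip it at least 60 degrees from upright, so that the code under its foot can be read. Finish while holding it still like that in the gripper above the area of the rack, the whole vial at least 15 cm above the table, the cap still shut; do not put it down or let go. Leave the other two vials in their holes and everything else on the table where it is.

Things in the scene. Friction and masses are not known exactly. Their poses are not given: they have to be found in the camera images.
- vial_rack: Blue block on two low feet, fixed to the table, 50 (x) x 215 (y) mm, top 48 mm above the table, with a bolted flange at either y end (265 mm overall, 14 mm high). Origin at its centre at table height, z up. Three round blind holes in its top at y = -75, 0 and +75 mm (x = 0), 23.5 mm wide, 30 mm deep (floor 18 mm above the table). Keep clear of the microscope right of it (y below -0.24, x over 0.49 m).
- open_vial: Loose vial with the orange hinged cap, open, in one of the holes: white straight round body 22 mm wide, 64 mm tall, 27 to 48 g. Origin at the centre of its foot, z from foot to mouth. Its cap hinge is at x = -13.5, z = 64 mm, axis along y; -x points to the robot within 35 degrees. Grip the body on its +y and -y sides; it lifts straight out. A black code is under the foot.
- vial_mouth (a point): Centre of the mouth (upper rim) of the open vial, 64 mm above its origin along its z axis. Seated, it is 82 mm above the table, and 34 mm of the vial stands above the rack.
- open_vial_cap (a joint): Hinge angle of the orange cap, rad: 0 = shut flat on the mouth, pi/2 = upright at the -x side, 2.1 = stop. Starts at 1.55 to 1.95. Stiff hinge (0.012 N m, no spring): it stays where it is left. The cap is a disc 21.6 mm wide, 5 mm thick, with a thumb tab; 30 mm from hinge to tab end. Shut, its top is 69 mm above the vial's origin.
- cap_tab (a point): End of the thumb tab of the orange cap, 29 mm from the hinge axis; with the cap shut it is 15.5 mm to the +x side of the vial's axis and 68 mm above the vial's origin.
- blue_vial: Another loose vial of the same size with a shut blue cap, in another hole of the rack (to be left alone). Origin at the centre of its foot, z up.
- grey_vial: Another loose vial of the same size with a shut grey cap, in another hole of the rack (to be left alone). Origin at the centre of its foot, z up.
- swab_tub: Bystander: clear tub of cotton swabs, 50 mm wide, 91 mm tall, loose. Origin at the centre of its underside.
- immersion_oil: Bystander: amber dropper bottle, 30 mm wide, 86 mm tall, loose. Origin at the centre of its underside.
- tape_roll: Bystander: roll of yellow tape lying flat, 68 mm wide, 19 mm high, loose. Origin at the centre of its underside.
- objective_canister: Bystander: clear canister with black lid, 51 mm wide, 71 mm tall, loose. Origin at the centre of its underside.
- lens_cleaner: Bystander: white spray bottle with blue cap, 35 mm wide, 120 mm tall, loose. Origin at the centre of its underside.
Not all that is in view belongs to the job. Leave any green or purple look-alike of the open_vial alone.

How it is judged:
On the way, in this order (a step that is already met when the one before it is completed fails the run):
1. the orange cap is pressed shut while the vial sits in its hole (value of joint open_vial_cap below 0.12 rad and z of open_vial in the frame of vial_rack below 0.028 m and angle between open_vial's own z axis and vertical below 0.2 rad), for 0.2 s.
2. the vial is drawn clear of the rack, cap shut (value of joint open_vial_cap below 0.12 rad and height (world z) of open_vial above 0.06 m), for 0.1 s.
At the end, for the whole second after the job is handed in: Cap shut (under 0.12 rad); vial gripped (over 1 N) and still, tipped at least 55 degrees, all of it over 14.5 cm above the table, foot within 25 cm of the rack centre in plan, clear of the rack; other vials seated upright (foot below 24 mm); no bystander moved 30 mm (value of joint open_vial_cap below 0.12 rad and height (world z) of each of open_vial, vial_mouth, cap_tab above 0.145 m and angle between open_vial's own z axis and vertical above 0.96 rad and horizontal distance between open_vial and vial_rack below 0.25 m and contact force between the fingers and open_vial above 1 N and contact force between open_vial and vial_rack below 0.1 N and linear speed of open_vial below 0.03 m/s and angular speed of open_vial below 0.3 rad/s and z of each of blue_vial, grey_vial in the frame of vial_rack below 0.024 m and angle between each of blue_vial, grey_vial's own z axis and vertical below 0.2 rad and distance of each of swab_tub, immersion_oil, tape_roll, objective_canister, lens_cleaner from where it was at the start of the episode below 0.03 m); the arm keeps its last pose, push and grip.
It fails at once if another vial is pulled up, tipped or knocked (distance of any of blue_vial, grey_vial from where it was at the start of the episode above 0.015 m).
It fails at once if a bystander is pushed away or knocked over (distance of any of swab_tub, immersion_oil, tape_roll, objective_canister, lens_cleaner from where it was at the start of the episode above 0.03 m or angle between any of swab_tub, immersion_oil, tape_roll, objective_canister, lens_cleaner's own z axis and vertical above 0.5 rad).
It fails at once if the vial is drawn out with its cap open (value of joint open_vial_cap above 0.35 rad and height (world z) of open_vial above 0.06 m).
It also fails if it takes over 48 s, if anything falls off the work surface, if the arm or the gripper's body presses on something with over 40 N, if the wrist force passes 120 N, or if a joint passes its speed limit or range.

## Working session

There is one attempt and no reset: what is moved stays moved. The work goes in short steps, each a Python script; the robot and the scene stay as the last script left them, time stands still between calls to the robot, and variables do not carry over. Pictures are saved under pics/ and viewed, and the job is handed in when it is done.

```bash
ls; mkdir -p pics
python3 - <<'E'
from station import arm, snapshot, camera_info, ticket
import cv2
print(arm.read_time())
for n in ["side","top","wrist"]:
    cv2.imwrite(f"pics/a_{n}.png",snapshot(n))
    print(n,camera_info(n))
print(arm.read_time(),arm.read_tool_pos(),arm.read_eef_rot(),arm.read_opening())
E
```

```text
pics
0.0
side {'fx': 441.77245990555053, 'fy': 441.77245990555053, 'cx': 319.9068857488498, 'cy': 243.7012804879913, 'dist_coeffs': array([0.03244922, 0.        , 0.        , 0.        , 0.        ]), 'R': array([[-0.98707904, -0.16002928,  0.00809917],
       [-0.09889155,  0.56864507, -0.81661695],
       [ 0.12607707, -0.80686641, -0.57712318]]), 't': array([0.47990355, 0.13020175, 1.0695206 ])}
top {'fx': 560.0215556516821, 'fy': 560.0215556516821, 'cx': 317.55068591853524, 'cy': 243.0777105041802, 'dist_coeffs': array([-0.09883033,  0.        ,  0.        ,  0.        ,  0.        ]), 'R': array([[ 2.88474693e-02, -9.99583366e-01,  9.58272051e-04],
       [-9.83564084e-01, -2.85560795e-02, -1.78286968e-01],
       [ 1.78240052e-01,  4.20060586e-03, -9.83978068e-01]]), 't': array([-0.02661573,  0.51362605,  1.40822774])}
wrist {'fx': 408.7643134932789, 'fy': 408.7643134932789, 'cx': 320.85514259232843, 'cy': 242.05863245382872, 'dist_coeffs': array([-0.01283859,  0.        ,  0.        ,  0.        ,  0.        ]), 'T_tool_cam': array([[-3.61260741e-04, -2.83245314e-01,  9.59047424e-01,
        -6.95133274e-02],
       [ 9.99999832e-01,  3.32451815e-04,  4.74873388e-04,
         1.08253853e-03],
       [-4.53342719e-04,  9.59047434e-01,  2.83245147e-01,
        -7.10706086e-02],
       [ 0.00000000e+00,  0.00000000e+00,  0.00000000e+00,
         1.00000000e+00]])}
0.15 [0.20420207 0.61661792 0.30299808] [ 0.11187002  0.69820202 -0.11328712  0.69797211] 1.0012108757029923
```

View pics/a_side.png

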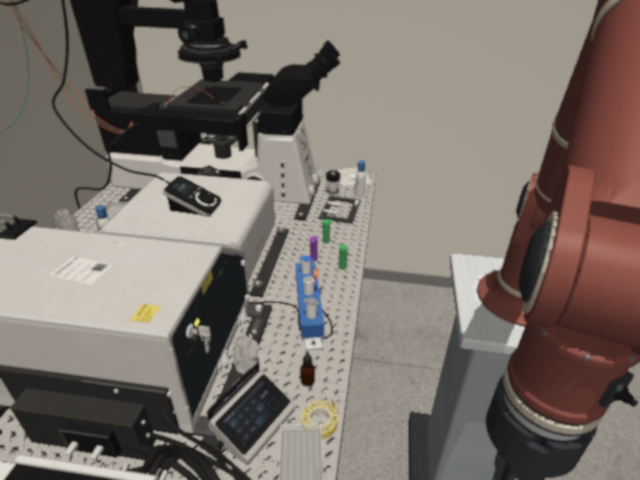

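View pics/a_top.png

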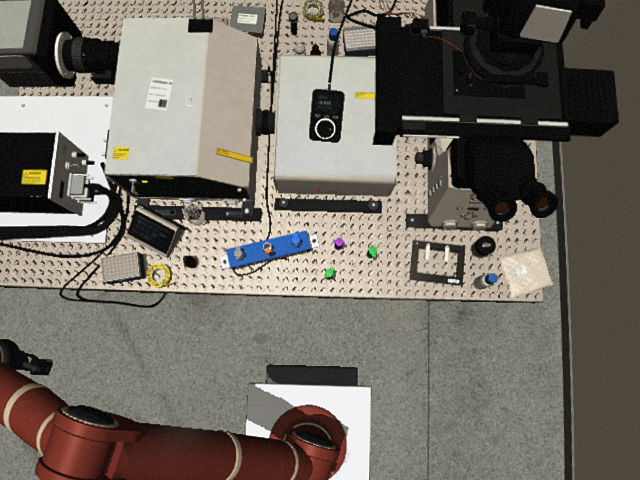

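View pics/a_wrist.png

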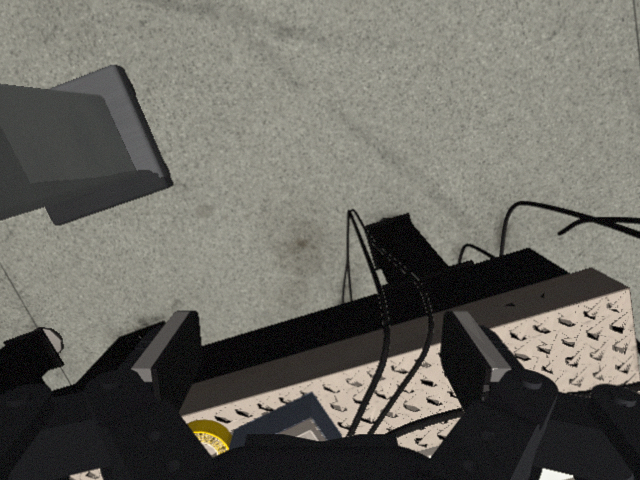

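The top view shows the rack around (270,249), with an orange patch on the middle vial near (268,250). I'll zoom in and locate both.

```bash
cat > h.py <<'E'
import numpy as np, cv2
from station import arm, snapshot, camera_info, ticket
from scipy.spatial.transform import Rotation as Ro
def cam(name):
    c=camera_info(name); K=np.array([[c['fx'],0,c['cx']],[0,c['fy'],c['cy']],[0,0,1]])
    if name=='wrist':
        T=np.eye(4);T[:3,:3]=Ro.from_quat(arm.read_eef_rot()).as_matrix();T[:3,3]=arm.read_tool_pos()
        M=T@c['T_tool_cam']; R=M[:3,:3].T; t=-R@M[:3,3]
    else: R,t=np.array(c['R']),np.array(c['t'])
    return K,np.array(c['dist_coeffs']),R,t
def ray(cm,px):
    K,d,R,t=cm
    p=cv2.undistortPoints(np.array([[px]],float),K,d)[0,0]
    return -R.T@t, R.T@np.array([p[0],p[1],1])
def onz(cm,px,z):
    o,v=ray(cm,px); return o+v*(z-o[2])/v[2]
def proj(cm,X):
    K,d,R,t=cm
    return cv2.projectPoints(np.array([X],float),cv2.Rodrigues(R)[0],t,K,d)[0][0,0]
def orient(closing,approach=(0,0,-1)):
    x=np.array(approach,float);x/=np.linalg.norm(x)
    y=np.array(closing,float);y-=x*(x@y);y/=np.linalg.norm(y)
    return Ro.from_matrix(np.c_[x,y,np.cross(x,y)]).as_quat()
E
python3 - <<'E'
from h import *
im=cv2.imread('pics/a_top.png');hsv=cv2.cvtColor(im,cv2.COLOR_BGR2HSV);cm=cam('top')
b=cv2.inRange(hsv,(100,120,60),(125,255,255))[215:285,200:340]
n,l,s,c=cv2.connectedComponentsWithStats(b)
i=1+s[1:,4].argmax();print(s[i],c[i]+[200,215],onz(cm,c[i]+[200,215],.048))
pts=np.argwhere(l==i)[:,::-1]+[200,215]
r=cv2.minAreaRect(pts.astype(np.float32));box=cv2.boxPoints(r);print(r,[onz(cm,p,.048).round(4) for p in box])
o=cv2.inRange(hsv,(2,120,80),(18,255,255))[215:285,200:340];q=np.argwhere(o)[:,::-1]+[200,215];print(q.mean(0),len(q),onz(cm,q.mean(0),.09))
cv2.imwrite('pics/t1.png',cv2.resize(im[205:295,205:335],None,fx=6,fy=6,interpolation=2))
s=cv2.imread('pics/a_side.png');cv2.imwrite('pics/s1.png',cv2.resize(s[210:370,240:380],None,fx=3.7,fy=3.7,interpolation=2))
E
```

```text
[  26   16   85   37 1342] [269.81371088 248.70938897] [0.49543919 0.11143952 0.048     ]
((268.035400390625, 248.64825439453125), (19.714313507080078, 82.60267639160156), 76.5689697265625) [array([0.4922, 0.2265, 0.048 ]), array([0.549 , 0.0196, 0.048 ]), array([0.4987, 0.0061, 0.048 ]), array([0.4425, 0.2117, 0.048 ])]
[268.19230769 250.84615385] 26 [0.48281057 0.11147969 0.09      ]
```

View pics/t1.png

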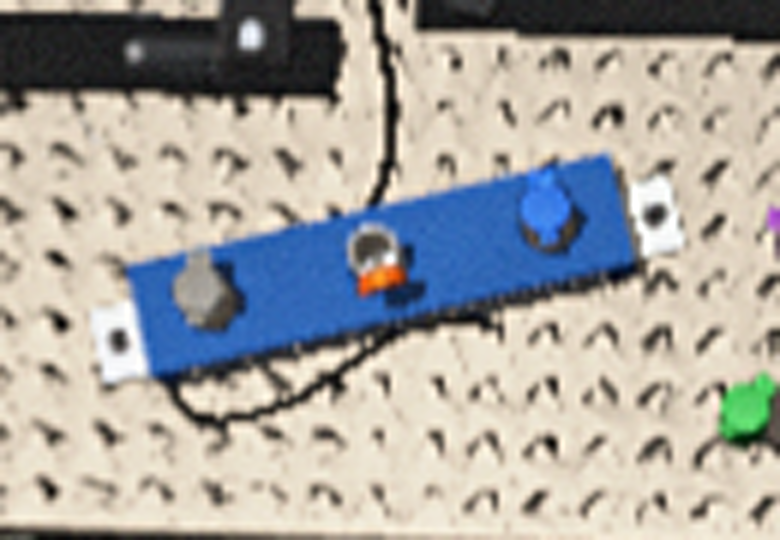

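View pics/s1.png

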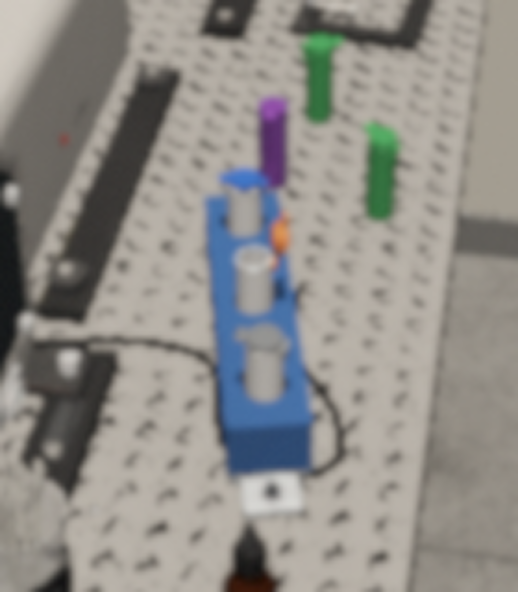

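The open vial sits in the middle hole and its cap tilts toward the robot. The rack is yawed about 15°. Next I'll shut the gripper, move above and in front of the vial, and take a wrist view.

Run:
```python
from h import *
cm=cam('top');print('mouth',onz(cm,(267.3,246.2),.082))
a=np.deg2rad(15.3);Y=np.array([-np.sin(a),np.cos(a),0]);X=np.array([np.cos(a),np.sin(a),0])
m=np.array([.4956,.116,0])
for s in (1,-1):
    q=orient(s*Y); print(s,arm.ik(m-.09*X+[0,0,.26],q),arm.ik(m+[0,0,.125],q))
q=orient(Y)
arm.movep(m-.06*X+[0,0,.27],q)
arm.move_gripper(0.0)
print(arm.read_time(),arm.read_tool_pos(),arm.read_joint_positions(),arm.read_ft_force())
cm=cam('wrist');np.save('w1.npy',np.array(cm,dtype=object),allow_pickle=True)
cv2.imwrite('pics/w1.png',snapshot('wrist'));cv2.imwrite('pics/t2.png',snapshot('top'))
```

```text
mouth [0.49597052 0.11501586 0.082     ]
1 [-0.25458172  0.32768351 -0.02555652  2.10747302  0.01266835  0.70657526
  1.54941714] [-0.19255521  0.66496803 -0.12089909  2.00192669  0.16074703  0.48357373
  1.40737992]
-1 [-0.7864308   0.39308724  0.70149192  2.12177467 -0.37185342  0.74823623
 -1.14911081] [-0.59299144  0.71752843  0.49657582  2.01436018 -0.62693156  0.56328123
 -0.95958136]
2.9583 [0.43772805 0.10013285 0.27000921] [-0.25277183  0.35397135 -0.02785712  2.02178057  0.01396085  0.76600531
  1.5488508 ] [0.78013932 0.02189098 0.59146497]
```

View pics/w1.png

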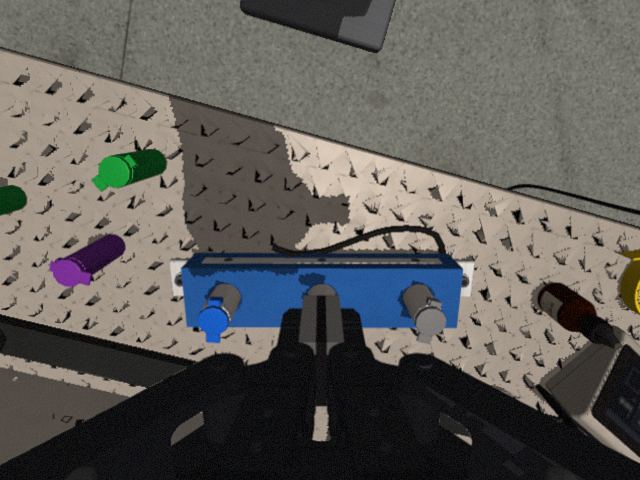

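The wrist view shows the rack at the centre, the blue vial at (215,318) and the grey vial at (428,318). The shut fingers hide the open vial, so I'll shift sideways and look again.

Run:
```python
from h import *
a=np.deg2rad(15.3);Y=np.array([-np.sin(a),np.cos(a),0]);X=np.array([np.cos(a),np.sin(a),0])
m=np.array([.4956,.116,0]);q=orient(Y)
for k,o in enumerate((.075,-.075)):
    arm.line_to(m-.06*X+o*Y+[0,0,.25],velocity=.2)
    p=arm.read_tool_pos(),arm.read_eef_rot(); cm=cam('wrist'); im=snapshot('wrist')
    np.savez(f'w{k+2}.npz',p=p[0],q=p[1])
    cv2.imwrite(f'pics/w{k+2}.png',im)
    np.savez(f'cm{k+2}.npz',*cm)
    px=proj(cm,m+[0,0,.09]).astype(int);print(px)
    x0=max(px[0]-60,0);y0=max(px[1]-60,0);print(x0,y0);cv2.imwrite(f'pics/w{k+2}c.png',cv2.resize(im[y0:y0+120,x0:x0+120],None,fx=5,fy=5,interpolation=2))
print(arm.read_time())
```

```text
[202 337]
142 277
[437 337]
377 277
4.6
```

View pics/w2c.png

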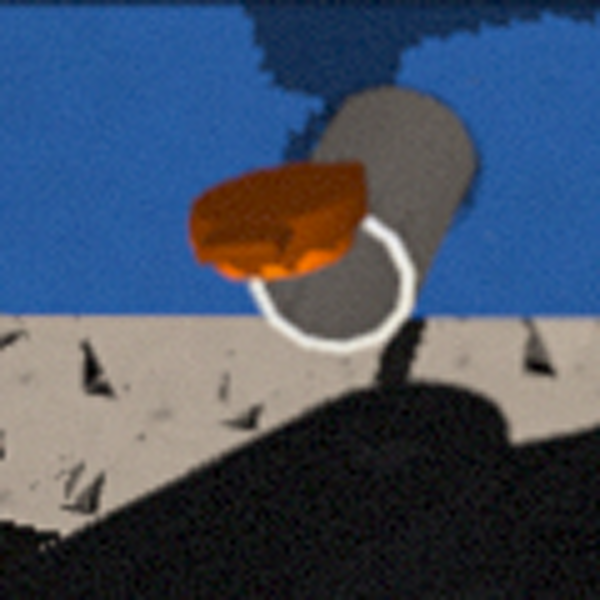

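View pics/w3c.png

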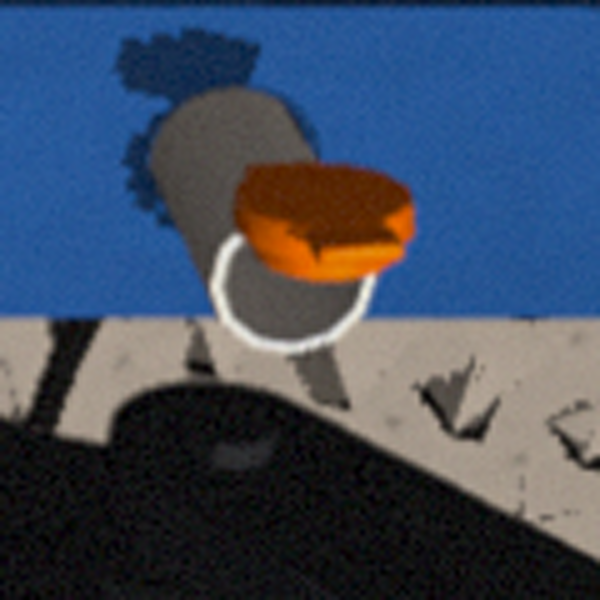

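In both crops the cap leans slightly past upright over the robot side of the mouth ring. The ring centres are at (209,331) and (436,331). The vial's yaw is close to the rack's, so I can triangulate the mouth from these two views.

Run:
```python
from h import *
def ld(k): z=np.load(f'cm{k}.npz');return [z[f'arr_{i}'] for i in range(4)]
c2,c3=ld(2),ld(3)
def tri(l):
    A=np.zeros((3,3));b=np.zeros(3)
    for c,p in l:
        o,v=ray(c,p);v/=np.linalg.norm(v);P=np.eye(3)-np.outer(v,v);A+=P;b+=P@o
    return np.linalg.solve(A,b)
print(tri([(c2,(209,331.4)),(c3,(435.8,331.4))]))
print(onz(c2,(209,331.4),.082),onz(c3,(435.8,331.4),.082))
ims={}
for k,c in((2,c2),(3,c3)):
    h=cv2.cvtColor(cv2.imread(f'pics/w{k}.png'),cv2.COLOR_BGR2HSV)
    o=cv2.inRange(h,(3,150,60),(20,255,255)); o[:260]=0;q=np.argwhere(o)[:,::-1]; q=q[abs(q[:,0]-320)<250]
    ims[k]=(q.min(0),q.max(0),q.mean(0),len(q));print(ims[k])
print('cap centroid',tri([(c2,ims[2][2]),(c3,ims[3][2])]))
```

```text
[0.49602183 0.11767155 0.08048925]
[0.49515291 0.11790498 0.082     ] [0.49529525 0.11696932 0.082     ]
(array([180, 310]), array([214, 332]), array([197.69968553, 320.66509434]), 636)
(array([424, 310]), array([459, 333]), array([441.15138282, 320.7510917 ]), 687)
cap centroid [0.48185434 0.1118188  0.09494341]
```

```bash
cat >> h.py <<'E'
A=np.deg2rad(18);Xv=np.array([np.cos(A),np.sin(A),0]);Yv=np.array([-np.sin(A),np.cos(A),0])
m=np.array([.4955,.1172,0]);Q=orient(Yv)
E
python3 - <<'E'
from h import *
arm.movep(m-.055*Xv+[0,0,.25],Q)
arm.line_to(m-.055*Xv+[0,0,.173],velocity=.15)
f0=np.array(arm.read_ft_force());print(f0)
for d in (-.04,-.025,-.01,.003):
    arm.line_to(m+d*Xv+[0,0,.173],velocity=.06);print(d,arm.read_ft_force()-f0)
cv2.imwrite('pics/t3.png',snapshot('top')[205:295,205:335]);cv2.imwrite('pics/s3.png',snapshot('side')[210:370,240:380])
np.save('f0.npy',f0);print(arm.read_time())
for n in('t3','s3'):cv2.imwrite(f'pics/{n}b.png',cv2.resize(cv2.imread(f'pics/{n}.png'),None,fx=3.7,fy=3.7,interpolation=2))
E
```

```text
[0.64648272 0.29358498 0.39489704]
-0.04 [-1.16319974 -1.1264493   0.06570726]
-0.025 [-0.76327668 -0.80714253 -0.85044869]
-0.01 [-0.08459733  0.26534267 -0.456956  ]
0.003 [-1.57159319 -0.0327075  -0.42749753]
7.3333
```

View pics/s3b.png

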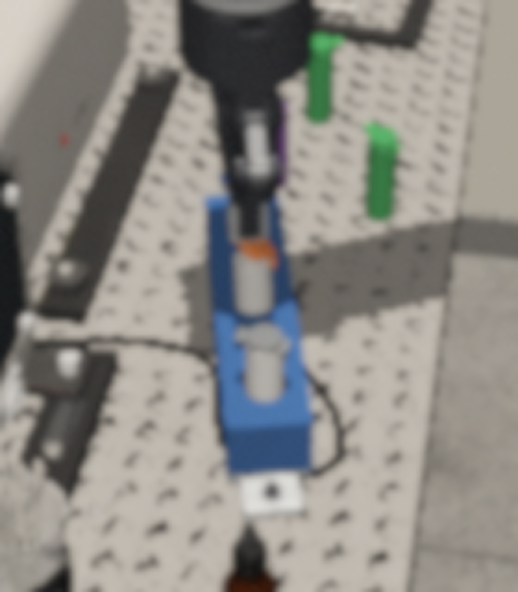

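The cap has swung over the mouth: the orange patch is at crop (257,250) under the fingertips. Now I'll press it down step by step, watching the force.

Run:
```python
from h import *
f0=np.load('f0.npy');z=.173
while z>.150:
    z-=.003 if z>.1635 else .001
    arm.line_to(m+.004*Xv+[0,0,z],velocity=.04)
    f=arm.read_ft_force()-f0;print(round(z,4),f.round(2),arm.read_tool_pos()[2].round(4))
    if f[2]>15:break
arm.pause(.3);print(arm.read_ft_force()-f0)
arm.line_to(m+.004*Xv+[0,0,.2],velocity=.15)
arm.line_to(m-.06*Xv+.075*Yv+[0,0,.25],velocity=.25)
cv2.imwrite('pics/w4.png',snapshot('wrist'))
cm=cam('wrist');px=proj(cm,m+[0,0,.087]).astype(int);im=cv2.imread('pics/w4.png');x0=px[0]-60;y0=px[1]-60
cv2.imwrite('pics/w4c.png',cv2.resize(im[y0:y0+120,x0:x0+120],None,fx=5,fy=5,interpolation=2))
s=snapshot('side');cv2.imwrite('pics/s4.png',cv2.resize(s[210:370,240:380],None,fx=3.7,fy=3.7,interpolation=2))
print(arm.read_time())
```

```text
0.17 [-0.5   0.17 -1.65] 0.1697
0.167 [-0.64 -0.25 -0.15] 0.1667
0.164 [-0.51 -0.19 -0.34] 0.1638
0.161 [ 0.35 -0.73 -0.46] 0.1608
0.16 [-0.17 -0.67  0.46] 0.1599
0.159 [-1.26 -0.    4.64] 0.1597
0.158 [-2.12 -0.54 10.38] 0.1596
0.157 [-2.69 -1.97 15.03] 0.1595
[-1.89823929  0.15724034 15.97550037]
10.7583
```

View pics/w4c.png

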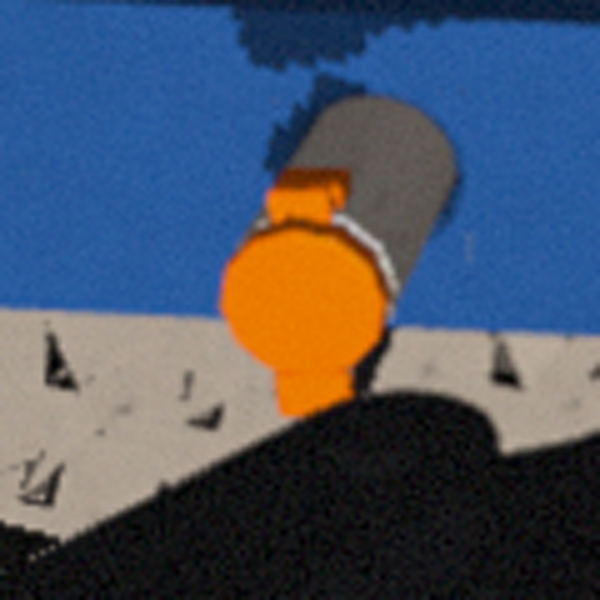

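View pics/s4.png

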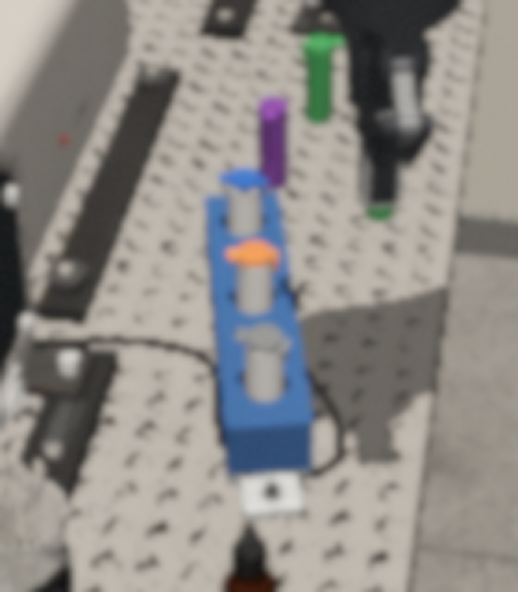

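The cap is shut flat, and contact came at a tip height of 0.0867 against 0.087 expected. Its centre also matches my estimate of the mouth. Next I'll check that tipped poses are reachable, then grip.

Run:
```python
from h import *
# candidates for tipped pose: rotate tool about closing axis
j=arm.ik(m+[0,0,.3],Q);print('up',j)
for t in (66,70,-66,-70):
    r=np.deg2rad(t);ap=np.sin(r)*Xv-np.cos(r)*np.array([0,0,1])
    q=orient(Yv,ap)
    for zz in (.3,.35):
      for d in (-.08,-.05,0):
        g=m+d*Xv+[0,0,zz]; print(t,zz,d,arm.ik(g-.054*ap,q))
arm.move_gripper(.5,effort=40)
arm.line_to(m+[0,0,.25],velocity=.2)
arm.line_to(m+[0,0,.126],velocity=.12)
print(arm.read_ft_force(),arm.read_opening())
arm.move_gripper(0.0,effort=40);arm.pause(.3)
print(arm.read_opening(),arm.read_ft_force(),arm.read_time())
cv2.imwrite('pics/w5.png',snapshot('wrist'))
```

```text
up [-0.25262773  0.40182606 -0.03189992  1.83026646  0.01580352  0.90974379
  1.59326425]
66 0.3 -0.08 None
66 0.3 -0.05 None
66 0.3 0 None
66 0.35 -0.08 None
66 0.35 -0.05 None
66 0.35 0 None
70 0.3 -0.08 None
70 0.3 -0.05 None
70 0.3 0 None
70 0.35 -0.08 None
70 0.35 -0.05 None
70 0.35 0 None
-66 0.3 -0.08 None
-66 0.3 -0.05 None
-66 0.3 0 None
-66 0.35 -0.08 None
-66 0.35 -0.05 None
-66 0.35 0 None
-70 0.3 -0.08 None
-70 0.3 -0.05 None
-70 0.3 0 None
-70 0.35 -0.08 None
-70 0.35 -0.05 None
-70 0.35 0 None
[ 0.15600887  0.08669334 -0.44620959] 0.5021298544201643
0.24085796251229297 [ 0.13667426 -1.24173088  6.69609068] 13.675
```

View pics/w5.png

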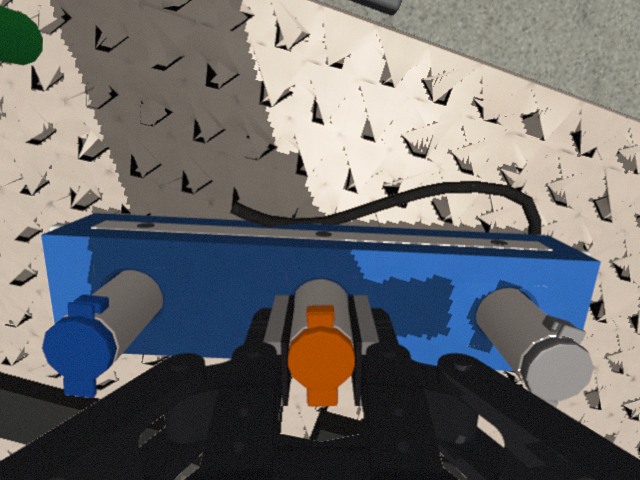

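The vial is gripped squarely and the shut cap shows at (321,358) between the pads. I'll lift it straight out and search more widely for a reachable tipped pose.

Run:
```python
from h import *
arm.line_to(m+[0,0,.20],velocity=.1)
arm.line_to(m+[0,0,.32],velocity=.2)
print(arm.read_opening(),arm.read_ft_force(),arm.read_time())
j0=np.array(arm.read_joint_positions());res=[]
for t in (62,66,70):
  r=np.deg2rad(t)
  for az in range(0,360,30):
    h=np.array([np.cos(np.deg2rad(az)),np.sin(np.deg2rad(az)),0]);ap=np.sin(r)*h-np.cos(r)*np.array([0,0,1])
    s=np.cross(ap,h);s/=np.linalg.norm(s);u=np.cross(ap,s)
    for ro in range(0,360,45):
      c=np.cos(np.deg2rad(ro))*s+np.sin(np.deg2rad(ro))*u
      for off in ((0,0),(.12,0),(-.08,0),(0,.12),(0,-.12)):
        for z in (.3,.42):
          g=m+[off[0],off[1],z]
          k=arm.ik(g-.054*ap,orient(c,ap))
          if k is not None: res.append((np.abs(np.array(k)-j0).max(),t,az,ro,off,z,np.round(k,2)))
res.sort(key=lambda x:x[0]);print(len(res))
for x in res[:25]:print(x)
cv2.imwrite('pics/s6.png',snapshot('side'));print(arm.read_time())
```

```text
0.23889258641278957 [ 0.4520326   0.43631819 -0.32097111] 15.3667
1847
(np.float64(0.6533399121490204), 62, 270, 45, (-0.08, 0), 0.3, array([-0.83,  0.6 ,  0.1 ,  1.82,  0.67,  1.6 ,  1.33]))
(np.float64(0.665326884802197), 62, 270, 90, (0.12, 0), 0.3, array([-0.74,  0.84,  0.34,  1.32,  0.68,  1.59,  0.94]))
(np.float64(0.6740115910472977), 66, 270, 45, (-0.08, 0), 0.3, array([-0.85,  0.63,  0.11,  1.82,  0.69,  1.63,  1.31]))
(np.float64(0.7005113678573608), 66, 270, 90, (0.12, 0), 0.3, array([-0.76,  0.87,  0.36,  1.31,  0.72,  1.62,  0.93]))
(np.float64(0.7070293415748264), 70, 270, 45, (-0.08, 0), 0.3, array([-0.86,  0.66,  0.12,  1.82,  0.71,  1.67,  1.29]))
(np.float64(0.7140915743019595), 62, 270, 45, (0, 0), 0.3, array([-0.74,  0.68,  0.11,  1.64,  0.73,  1.62,  1.44]))
(np.float64(0.7346310982765886), 62, 270, 0, (-0.08, 0), 0.3, array([-0.66,  0.6 , -0.17,  1.81,  0.73,  1.7 ,  2.  ]))
(np.float64(0.7353178893196353), 70, 270, 90, (0.12, 0), 0.3, array([-0.77,  0.9 ,  0.37,  1.31,  0.75,  1.65,  0.91]))
(np.float64(0.7395292025881699), 66, 270, 45, (0, 0), 0.3, array([-0.7
[... 1271 characters left out ...]
911733), 66, 120, 270, (-0.08, 0), 0.42, array([ 0.37,  0.49, -0.32,  1.69, -0.76,  1.72,  2.31]))
(np.float64(0.7757129087769835), 66, 270, 0, (-0.08, 0), 0.3, array([-0.68,  0.63, -0.16,  1.81,  0.74,  1.74,  1.98]))
(np.float64(0.781270176541732), 62, 270, 45, (0.12, 0), 0.3, array([-0.63,  0.82,  0.11,  1.31,  0.8 ,  1.68,  1.63]))
(np.float64(0.7854761916850096), 66, 120, 315, (0, 0), 0.3, array([ 0.22,  0.72, -0.13,  1.59, -0.77,  1.66,  1.68]))
(np.float64(0.7858329827397073), 70, 120, 270, (0, 0), 0.3, array([ 0.35,  0.77, -0.36,  1.59, -0.72,  1.61,  2.38]))
(np.float64(0.7875542547567432), 62, 120, 270, (0, 0), 0.42, array([ 0.31,  0.59, -0.32,  1.45, -0.72,  1.75,  2.19]))
15.4167
```

View pics/s6.png

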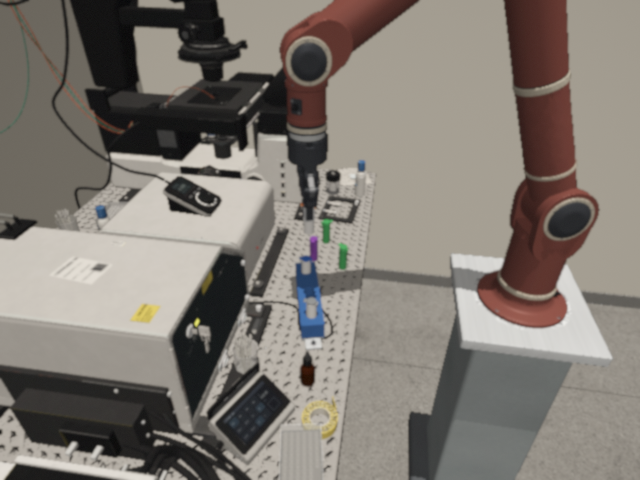

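The vial is out and held at opening 0.239. I'll tip it 70° toward -y, away from the instruments, moving in small joint-space steps.

Run:
```python
from h import *
r=np.deg2rad(70);h=np.array([0,-1,0.]);ap=np.sin(r)*h-np.cos(r)*np.array([0,0,1])
s=np.cross(ap,h);s/=np.linalg.norm(s);u=np.cross(ap,s);c=(s+u)/2**.5
k=np.array(arm.ik(m+[-.06,0,.32]-.054*ap,orient(c,ap)));j0=np.array(arm.read_joint_positions());print(k.round(2))
for f in (.25,.5,.75,1): arm.move_j(list(j0+f*(k-j0)));print(arm.read_tool_pos().round(3),round(arm.read_opening(),4),arm.read_time())
arm.pause(.5)
for n in('side','top','wrist'):cv2.imwrite(f'pics/{n}7.png',snapshot(n))
t=cv2.imread('pics/top7.png')[130:310,180:420];cv2.imwrite('pics/top7c.png',cv2.resize(t,None,fx=3,fy=3,interpolation=2))
t=cv2.imread('pics/side7.png')[120:370,220:420];cv2.imwrite('pics/side7c.png',cv2.resize(t,None,fx=2.4,fy=2.4,interpolation=2))
print(arm.read_time(),arm.read_ft_force())
```

```text
[-0.84  0.65  0.12  1.76  0.74  1.71  1.35]
[0.462 0.127 0.294] 0.2407 15.7167
[0.444 0.13  0.293] 0.2385 16.0167
[0.437 0.14  0.309] 0.2366 16.3167
[0.435 0.168 0.338] 0.2435 16.625
17.275 [-0.47893912 -0.16010656 -0.22418615]
```

View pics/top7c.png

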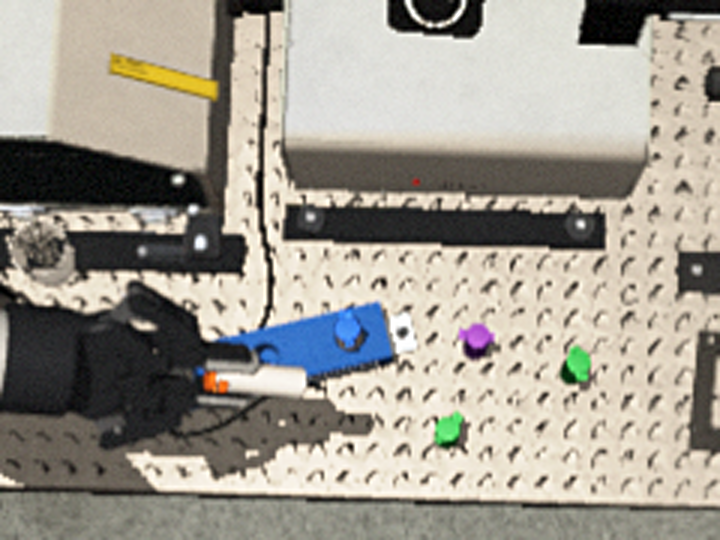

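View pics/side7c.png

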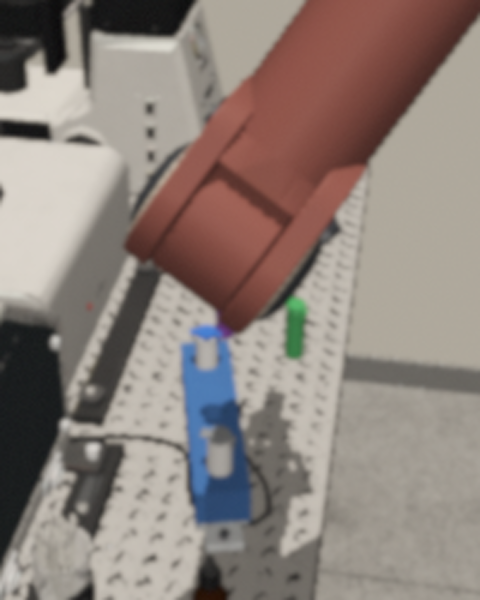

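View pics/wrist7.png

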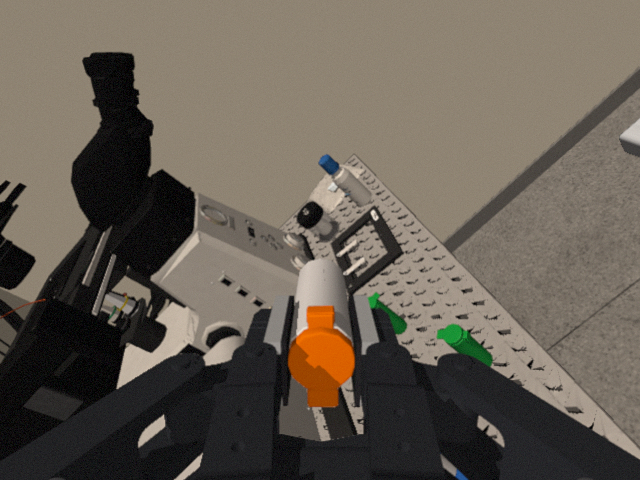

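The wrist view shows the shut cap at the same pixel, about (321,358), as in the upright grasp, so the vial has not slipped. The top view shows the vial lying over the empty middle hole with the blue vial still in place. The side view shows the grey and blue vials upright.

Run:
```python
from h import *
x=Ro.from_quat(arm.read_eef_rot()).as_matrix()[:,0];p=arm.read_tool_pos()
g=p+.054*x
print('tilt',np.degrees(np.arccos(-x[2])),'foot',g+.054*x,'mouth',g-.01*x,np.abs(arm.read_dq()).max(),arm.read_opening())
ticket.finish_job();print(arm.read_time())
```

```text
tilt 69.98280501617675 foot [0.43548621 0.06640322 0.30150021] mouth [0.43549693 0.12653697 0.32340755] 0.0031258211141635276 0.23540059966023139
the job is handed in; nothing more can be done
the job is handed in; nothing more can be done
```

I shut the orange cap in the rack, drew the vial out and tipped it. It was held still in the gripper when I handed the job in, about 17 s into the 48 s allowed. The hand-in gives no verdict.

- **Cap:** I swung it over with the closed fingertips and pressed with about 16 N. The fingers met it at 86.7 mm, against 87 mm expected for a shut cap. The later wrist pictures still show it flat on the mouth.
- **Vial:** The tool is tilted 70°. The foot is about 0.30 m and the mouth about 0.32 m above the table, and the foot is about 8 cm from the rack centre in plan. These come from the arm pose, assuming no slip. The cap sits at the same pixel in the wrist view as when I gripped the vial, which supports that.
- **Grip:** The opening held steady at about 0.24 with a 40 N setting, and the joint speeds were near zero. I had no direct reading of the contact force.
- **Other vials and bystanders:** In the last pictures the blue and grey vials stand upright in their holes. Nothing in view looks disturbed, but I did not measure each bystander's position. The arm or the picture crop hid some of them at the end.

No check failed or disagreed. My first choice of tip direction, forward or back along the vial's x axis, was out of the arm's reach, so I tipped it toward -y instead.

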